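# Open the combination padlock and hold it up

## Task

Lay the standing combination padlock (the one with the dial) on its back in the wooden cradle, dial up and shackle out over the low lip. There, turn the dial clockwise, click by click, until its pointer is in the notch at the mark next to the shackle, then pull the shackle out fully open. Lift the open lock out of the cradle and finish while holding it still in the gripper, about 20 cm above the bench with nothing else supporting it; do not put it down, and leave the other things on the bench where they are.

Things in the scene. Friction and masses are not known exactly. Their poses are not given: they have to be found in the camera images.
- lock: combination padlock, loose, standing upright at the start, about 0.4 kg in all. Steel body 32 mm thick (its x) by 60 mm wide (its y) by 68 mm tall (its z); origin at the centre of the underside, z up towards the shackle. The dial is on its -x face, the smooth back is its +x face. A short black mark on the dial face, between dial and shackle, is the index.
- lock_middle (a point): centre of the lock's steel body (34 mm from its underside along the lock's z, same axes as lock)
- shackle_grip (a point): point midway between the two straight legs of the lock's shackle, 34 mm beyond the body's top face with the shackle shut; axes as the lock's. The shackle is a bright U of 8 mm bar, legs along the lock's z at its y = +-20 mm (48 mm over the outsides), straight for 38 mm beyond the body, then a round bow; its far end is 62 mm beyond the body's top face (130 mm over the whole lock)
- shackle (a joint): how far the shackle is pulled out of the body along the lock's z, 0 = shut, 0.018 m = fully open. Blocked (1 mm of play, up to 3 mm if pulled hard) unless the dial is at 0; then it slides against about 4 N of friction and stays where it is left
- dial_grip (a point): centre of the dial's grip, on the dial's axis, 15 mm out from the lock's -x face (31 mm from the lock's mid-plane, 34 mm from its underside). The dial is a black disc of 45 mm diameter, 6 mm thick, with a bar across it: 10 mm thick, 34 mm long, standing 16 mm above the disc (its top 22 mm from the lock's face); the half of the bar with the white line is the pointer
- dial (a joint): dial angle in rad, growing clockwise as seen looking at the dial; 0 = pointer at the index mark, straight towards the shackle, where the shackle is freed (within 0.12). It starts between about -1.5 and -0.6. Click notches every 20 degrees (0.349 rad), one of them at 0; it takes about 0.05 N m to pass from one to the next and it settles into the nearest when let go
- cradle: wooden cradle fixed to the bench; origin on the bench. A block whose floor is 25 mm above the bench, reaching from its x = -85 to +41 mm and 86 mm wide. Two side rails stand 14 mm above the floor, leaving a 66 mm wide channel along its x for the lock's width. At the +x end (inner face at x = +36 mm, 5 mm thick) a low lip stands 8 mm above the floor: the lying lock's top face goes just inside it, and the shackle reaches out over it towards +x. The -x end is open
- keylock: bystander: brass key padlock without a dial, standing, 32 x 56 x 107 mm, origin at the underside
- carafe_a: bystander: black jug, 128 mm wide at the foot, 190 mm tall, origin at the underside
- carafe_b: bystander: another such jug
- tape: bystander: cardboard tape core lying flat, 92 mm across, 24 mm high
- screwdriver: bystander: screwdriver lying on the bench
- cup: bystander: white mug, 80 mm across, 90 mm tall
- carton: bystander: white carton 160 x 120 x 70 mm
Things that resemble listed ones, but are neither listed nor needed, are in the scene too. Leave any red look-alike of the cradle alone.

How it is judged:
By the outcome, as a careful person would: the job done as asked, in the order asked, and still so for the second after the job is handed in, while the arm keeps its last pose, push and grip.
It also fails if it takes over 72 s, if anything falls off the work surface, if the arm or the gripper's body presses on something with over 40 N, if the wrist force passes 120 N, or if a joint passes its speed limit or range.

## Robot

A 6-joint arm with a two-finger parallel gripper is mounted at the origin on the work surface. World frame = base frame: x ahead of the robot, y to its left, z up, the work surface at z = 0. Lengths are in mm, angles in rad, forces in N, time in s.
With the tool pointing down it reaches from about 275 to 1000 mm from the base axis. Payload 8.4 kg.
Tool frame: the origin (TCP) lies at the centre of the arm's flange, where the gripper is bolted on; the fingertips stand 173 mm ahead of it and the grasp point (between the pads) lies 155 mm ahead of it (tcp_to_tips is the distance from the TCP to the fingertips, in mm); z points along the fingers, x is the direction in which the jaws open and shut, and the axes are right-handed (so a half turn about z gives the same grasp; the last joint's range is limited). The gripper opens to 85 mm and grips with 20 to 120 N. Pads are 22 mm wide; open, the fingers measure 114 mm over their backs; the gripper's body (76 mm by 85 mm) begins 54 mm behind the grasp point. The pads swing forward as they close: fully open they stand 13 mm farther back than shut.
Start: joints at [-1.319, 0.353, 1.633, -0, 1.155, -0.002], TCP at [156.926, -604.982, 404.681] pointing down, gripper open.
Joint ranges: [-2.63, 2.63], [-0.92, 2.1], [0.06, 2.66], [-1.3, 4.44], [0, 2.69], [-3.02, 3.02]. Speed limits (rad/s): [2.22, 2.22, 2.79, 3.14, 3.14, 3.14].

## Interface

Orientations are given as [roll, pitch, yaw] about the fixed x, y, z axes, in that order (R = Rz(yaw) Ry(pitch) Rx(roll)).
In Python, from rig import sense, grab_frame, camera_info, sign_off, tcp_to_tips gives the robot as it stands.
- The arm moves only by the shell command python3 -m creep 'ROWS' [FORCE]. ROWS is text: rows parted by semicolons, each of 5 numbers parted by spaces: the opening in per cent of the stroke, from 0 (shut) to 100 (fully open), then the shift along the tool's x, y, z in cm, then the turn about the tool's z in degrees. In form: fingers tx ty tz roll; .... A call has 1 to 20 rows; each row is the pose to reach, as a shift and turn from the pose measured when the call began, along the tool's axes at that moment; what a row does not reach only later rows make up. A row lasts 1/10 s, in which the tool goes at most 50 mm and 8.59 degrees, less where a joint would pass 70% of its speed; a pose out of reach is approached as far as the arm can. A call with a gripper value outside its range is refused whole. The fingers move at their own pace and stop on an object; FORCE is the grip in N (left out, the last holds). Time passes only in rows, so rows that repeat a pose let the fingers close. It gives the time, the measured TCP pose, the force and the opening at its end, in the units of the state.
- sense(): the state, without advancing time (a new reading comes with each control period).
- grab_frame(name): name is "scene" or "top" or "wrist"; returns (picture, depth): 400x640x3 uint8, blue, green, red; 400x640 float32, mm along the optical axis (not along the pixel's ray), 0 where there is no reading.
- camera_info(name): a dict with "vertical_fov" (degrees; the focal length in pixels is half the picture's height over the tangent of half this angle, whatever the lens; pixels are square), "cx", "cy" (the principal point, pixels), "world_to_cam" (4x4, takes a point from world to camera coordinates). Camera axes: x right, y down, z forward; pixel columns grow to the right and rows downward; lengths in mm; the calibration is good to about 2 mm. A picture is of the moment at which its call begins: read the wrist's pose just before it. camera_info takes no time and is no camera call; for the wrist camera it gives the pose at the moment of the call.
- sign_off(): hands the job in, once; it reports no verdict.
The state is a dict: "clock": time; "qpos": joint angles; "qvel": joint speeds; "joint_efforts": joint torques, N m; "eef_pos": TCP position; "tcp_rot": TCP orientation; "contact_force": force on the tool from outside, world axes, zero at the start; "wrist_torque": the same for the moment, N m; "opening": opening from 0.0 (shut) to 1.0 (fully open).
Only numpy, scipy, OpenCV 4.12 (cv2) and the standard library are available. Lean on these libraries where they do the work, as an engineer would, in place of code of your own. Each camera call takes 0.05 s, during which the arm holds its last target.

## Working session

There is one attempt and no reset: what is moved stays moved. The work goes in short steps, Python scripts to look and compute and a shell command to move; the robot and the scene stay as the last step left them, time stands still between calls to the robot, and variables do not carry over. Pictures are saved under pics/ and viewed, and the job is handed in when it is done.

```bash
ls; mkdir -p pics; python3 - <<'E'
from rig import *
import cv2
print(sense())
for n in ["scene","top","wrist"]:
    i=camera_info(n); print(n,i)
    p,d=grab_frame(n); cv2.imwrite(f"pics/{n}0.png",p)
    import numpy as np; np.save(f"pics/{n}0.npy",d)
print(tcp_to_tips)
E
```

```text
pics
{'clock': 0.0, 'qpos': array([-1.31939877e+00,  3.53648152e-01,  1.63416849e+00, -1.24611330e-05,
        1.15519382e+00, -2.38943019e-03]), 'qvel': array([ 5.40983072e-05, -3.45255182e-04,  5.34844681e-05,  7.35280810e-04,
       -2.35755063e-03,  1.43284188e-03]), 'joint_efforts': array([-3.65700907e-03, -6.05255699e+01, -3.42075562e+01, -3.44549153e-04,
        9.34463984e-03,  3.79974324e-05]), 'eef_pos': array([ 156.86230114, -604.73827709,  403.94680595]), 'tcp_rot': array([ 3.14158465e+00,  1.41782740e-03, -1.31700431e+00]), 'contact_force': array([ 0.61813442, -0.94571993,  0.04826043]), 'wrist_torque': array([-0.02729512,  0.04381399, -0.07175728]), 'opening': 1.002671055233955}
scene {'vertical_fov': 54.15852161917804, 'cx': 324.2315554400074, 'cy': 196.41685643063485, 'world_to_cam': array([[-6.62322628e-01,  7.49164026e-01, -9.05533993e-03,
         4.10663757e+02],
       [ 4.23703905e-01,  3.64566398e-01, -8.29196203e-01,
        -1.29767714e+02],
       [-6.17902693e-01, -5.53032191e-01, -5.58884297e-01,
         1.43752918e+03],
       [ 0.00000000e+00,  0.000000
[... 261 characters left out ...]
02790e-01, -6.32211035e-03, -1.57474667e-01,
         5.69784111e+02],
       [ 1.57501164e-01, -3.93530649e-03, -9.87510960e-01,
         1.35022054e+03],
       [ 0.00000000e+00,  0.00000000e+00,  0.00000000e+00,
         1.00000000e+00]])}
wrist {'vertical_fov': 69.95448576973784, 'cx': 323.65458460073086, 'cy': 198.28506677963955, 'world_to_cam': array([[ 2.52311845e-01, -9.67644284e-01, -1.80904513e-03,
        -6.25509266e+02],
       [-9.30365033e-01, -2.43104423e-01,  2.74446979e-01,
        -3.68055892e+01],
       [-2.66006837e-01, -6.75631512e-02, -9.61600532e-01,
         3.78211389e+02],
       [ 0.00000000e+00,  0.00000000e+00,  0.00000000e+00,
         1.00000000e+00]])}
173.4
```

View pics/scene0.png

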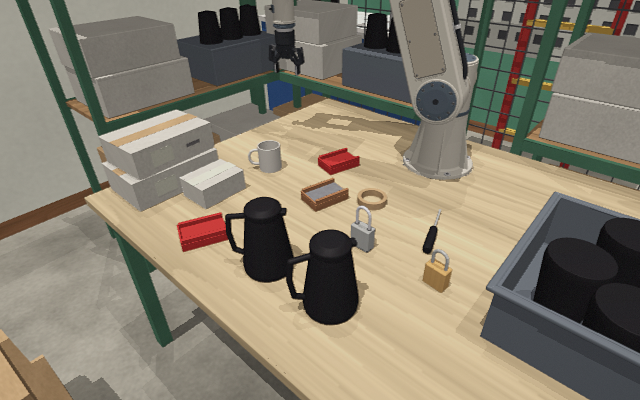

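View pics/top0.png

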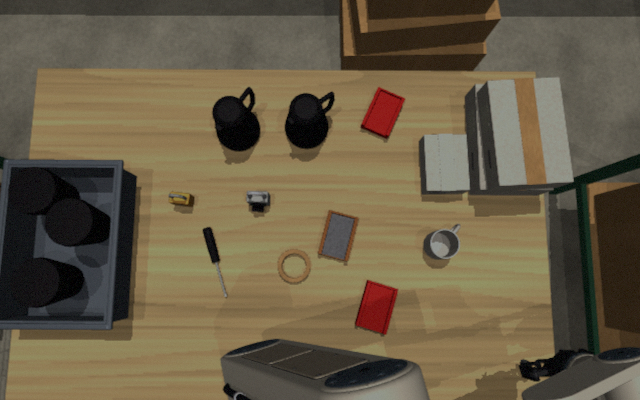

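View pics/wrist0.png

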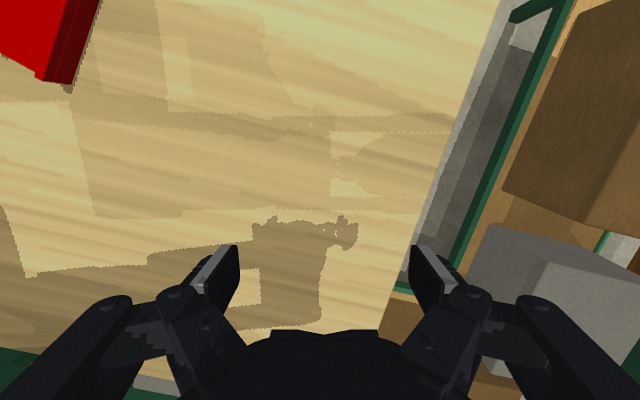

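Top view: the steel lock with the dark dial is at (258,200), the brass key lock at (180,199), the wooden cradle at (338,236), and the red look-alikes at (383,113) and (376,307). Next I confirm these in an enlarged crop.

```bash
python3 - <<'E'
import cv2,numpy as np
t=cv2.imread('pics/top0.png'); s=cv2.imread('pics/scene0.png')
a=cv2.resize(t[175:275,230:370],None,fx=5,fy=5,interpolation=cv2.INTER_CUBIC)
b=cv2.resize(s[170:260,290:400],None,fx=5,fy=5,interpolation=cv2.INTER_CUBIC)
cv2.imwrite('pics/ct.png',a);cv2.imwrite('pics/cs.png',b)
E
```

```text
(no output)
```

View pics/ct.png

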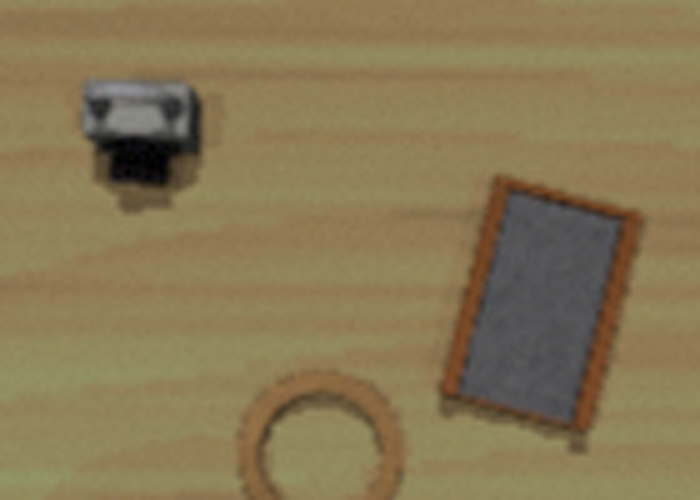

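View pics/cs.png

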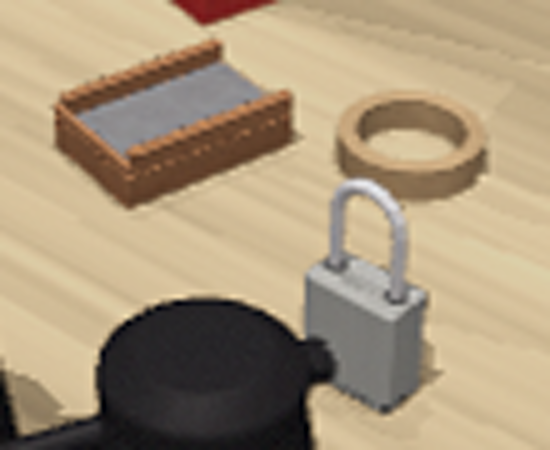

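The enlarged crops settle which is which. The steel padlock with the dark dial facing the robot is at top (258,200) and matches the description; the brass one has no dial. The wooden cradle has its lip at the far (+x) end. Next I localise both using depth.

```bash
cat > h.py <<'E'
import numpy as np,cv2
from rig import *
def world(name,d,info=None):
    i=info or camera_info(name); f=200/np.tan(np.radians(i['vertical_fov']/2))
    v,u=np.mgrid[0:400,0:640]
    c=np.stack([(u-i['cx'])/f*d,(v-i['cy'])/f*d,d],-1)
    M=np.linalg.inv(i['world_to_cam']); W=c@M[:3,:3].T+M[:3,3]; W[d<=0]=np.nan
    return W
def proj(name,P,info=None):
    i=info or camera_info(name); f=200/np.tan(np.radians(i['vertical_fov']/2))
    c=np.atleast_2d(P)@i['world_to_cam'][:3,:3].T+i['world_to_cam'][:3,3]
    return np.c_[c[:,0]/c[:,2]*f+i['cx'],c[:,1]/c[:,2]*f+i['cy']]
def st():
    s=sense(); print('t',round(s['clock'],2),'pos',s['eef_pos'].round(1),'rot',s['tcp_rot'].round(4),'F',s['contact_force'].round(1),'T',s['wrist_torque'].round(2),'op',round(s['opening'],3),'q',s['qpos'].round(2)); return s
E
python3 - <<'E'
from h import *
for n,boxL,boxC in [('top',(240,180,280,220),(312,204,364,270)),('scene',(345,200,382,255),(295,172,355,215))]:
    W=world(n,np.load(f'pics/{n}0.npy'))
    for nm,b in (('lock',boxL),('cradle',boxC)):
        P=W[b[1]:b[3],b[0]:b[2]].reshape(-1,3); P=P[(P[:,2]>8)&~np.isnan(P[:,0])]
        print(n,nm,len(P))
        for lo,hi in [(8,20),(20,30),(30,36),(36,45),(60,75),(75,100),(100,135)]:
            q=P[(P[:,2]>lo)&(P[:,2]<hi)]
            if len(q)>3:
                r=cv2.minAreaRect(q[:,:2].astype(np.float32)); print('  z',lo,hi,len(q),'rect',np.round(r[0],1),np.round(r[1],1),round(r[2],1),'zmed',np.median(q[:,2]).round(1))
E
```

```text
top lock 406
  z 8 20 7 rect [532.6  63.8] [35.9 63.7] 22.2 zmed 13.7
  z 20 30 7 rect [526.4  77. ] [40.8 11.5] 76.0 zmed 27.9
  z 30 36 22 rect [531.3  53.3] [12.3 45.4] 45.1 zmed 34.1
  z 36 45 48 rect [531.6  64.3] [35.1 62.9] 20.7 zmed 40.1
  z 60 75 189 rect [551.4  70.4] [58.  31.9] 89.9 zmed 67.4
  z 75 100 11 rect [549.   69.9] [ 3.7 45.6] 0.2 zmed 85.4
  z 100 135 56 rect [551.1  71. ] [45.3  7.4] 87.5 zmed 125.8
top cradle 1413
  z 8 20 42 rect [ 455.7 -149.5] [156.  139.3] 0.4 zmed 18.9
  z 20 30 933 rect [ 448.4 -155.1] [ 70.8 126.8] 74.7 zmed 25.4
  z 30 36 167 rect [ 448.8 -153.1] [ 85.8 124.7] 75.6 zmed 32.3
  z 36 45 268 rect [ 448.1 -152.9] [ 85.6 124.6] 75.4 zmed 39.6
scene lock 979
  z 8 20 135 rect [474.1  44.3] [222.8  70.2] 36.7 zmed 14.4
  z 20 30 120 rect [479.   35.8] [224.8  63.9] 29.3 zmed 23.5
  z 30 36 45 rect [566.   82.8] [23.3 61.9] 25.3 zmed 33.8
  z 36 45 68 rect [556.4  86.4] [44.4 66. ] 50.2 zmed 40.9
  z 60 75 200 rect [554.4  76.6] [32.7 59.5] 2.0 zmed 66.8
  z 75 100 50 rect [555.9  76.8] [ 8.6 47.3] 2.4 zmed 88.6
  z 100 135 79 rect [554.5  75.5] [11.  46.9] 2.9 zmed 119.2
scene cradle 928
  z 8 20 152 rect [ 417.3 -152.8] [215.9 124.9] 9.7 zmed 14.4
  z 20 30 490 rect [ 452.4 -144.5] [ 85.4 129.4] 72.1 zmed 24.6
  z 30 36 152 rect [ 451.4 -148.4] [ 91.9 126.9] 77.9 zmed 33.0
  z 36 45 134 rect [ 449.1 -146.1] [ 90.8 120.2] 76.2 zmed 37.9
```

```bash
cat >> h.py <<'E'
def rel(x,y,z,yaw_deg):
    "shift in tool axes (cm) and turn (deg) to reach TCP x,y,z (mm), tool down with this yaw"
    from scipy.spatial.transform import Rotation as R
    s=sense(); r=R.from_euler('xyz',s['tcp_rot']).as_matrix()
    d=r.T@(np.array([x,y,z])-s['eef_pos'])/10
    t=-(yaw_deg-np.degrees(s['tcp_rot'][2])); t=(t+180)%360-180
    print('shift cm',d.round(2),'turn deg',round(t,2),'from',s['eef_pos'].round(1),np.degrees(s['tcp_rot'][2]).round(2))
def save(name,out,scale=1,box=None):
    i=camera_info(name); p,d=grab_frame(name); np.save(f'pics/{out}.npy',d)
    import pickle; pickle.dump(i,open(f'pics/{out}.pkl','wb'))
    cv2.imwrite(f'pics/{out}_raw.png',p)
    q=p if box is None else p[box[1]:box[3],box[0]:box[2]]
    cv2.imwrite(f'pics/{out}.png',cv2.resize(q,None,fx=scale,fy=scale,interpolation=cv2.INTER_CUBIC)); return p,d,i
E
python3 - <<'E'
from h import *
W=world('top',np.load('pics/top0.npy'))[204:270,312:364].reshape(-1,3); W=W[W[:,2]>8]
a=np.radians(-14.5); L=(W[:,:2]-[448.5,-151.5])@np.array([[np.cos(a),-np.sin(a)],[np.sin(a),np.cos(a)]])
for lo in range(-66,66,6):
    m=(L[:,0]>=lo)&(L[:,0]<lo+6)&(abs(L[:,1])<25)
    if m.any(): print(lo,W[m,2].mean().round(1),m.sum())
i=camera_info('wrist'); print('wrist cam pos',(-i['world_to_cam'][:3,:3].T@i['world_to_cam'][:3,3]))
rel(510,73,404,-88)
E
```

```text
-66 23.6 19
-60 25.2 41
-54 26.2 39
-48 26.2 38
-42 25.3 36
-36 25.8 43
-30 24.9 36
-24 24.9 41
-18 26.6 37
-12 25.2 38
-6 25.3 39
0 25.2 38
6 25.4 38
12 25.7 40
18 26.5 38
24 26.0 36
30 25.9 38
36 25.6 38
42 25.0 38
48 25.1 36
54 26.9 44
60 31.8 21
wrist cam pos [ 224.19799536 -588.70545386  372.75179348]
shift cm [-56.75 -51.2    0.07] turn deg 12.54 from [ 156.9 -604.8  404.1] -75.46
```

```bash
python3 -m creep '100 -6 -5 0 8;100 -12 -10 0 12.5;100 -18 -15 0 12.5;100 -24 -20 0 12.5;100 -29 -25 0 12.5;100 -34 -30 0 12.5;100 -40 -35 0 12.5;100 -45 -40 0 12.5;100 -50 -46 0 12.5;100 -54 -50 0 12.5;100 -57 -54 0 12.5;100 -58 -55 0 12.5;100 -58 -55 0 12.5;100 -58 -55 0 12.5;100 -58 -55 0 12.5;100 -58 -55 0 12.5'; python3 - <<'E'
from h import *
st(); save('wrist','w1')
E
```

```text
clock: 1.75
eef_pos: [544.1, 96.6, 404.7]
tcp_rot: [3.141, 0.001, -1.535]
contact_force: [0.1, -0.1, 0.1]
opening: 0.999
t 1.75 pos [544.1  96.6 404.7] rot [ 3.1414e+00  9.0000e-04 -1.5347e+00] F [ 0.1 -0.1  0.1] T [-0.04 -0.01  0.04] op 0.999 q [0.17 0.24 1.79 0.   1.11 1.71]
```

View pics/w1.png

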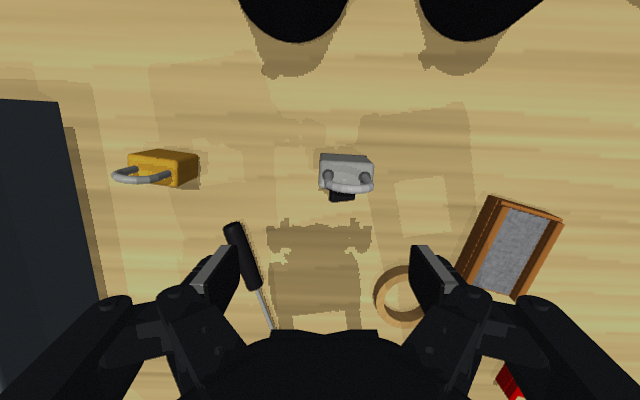

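The wrist view shows the steel lock at (347,175), dial towards the robot, and the cradle at (510,245). Next I measure both from this frame.

```bash
python3 - <<'E'
from h import *
import pickle
i=pickle.load(open('pics/w1.pkl','rb')); W=world('wrist',np.load('pics/w1.npy'),i)
for nm,b,bands in (('lock',(310,140,385,210),[(30,60),(60,75),(75,100),(100,135)]),('cradle',(440,185,575,310),[(22,29),(30,36),(36,45)])):
    P=W[b[1]:b[3],b[0]:b[2]].reshape(-1,3)
    for lo,hi in bands:
        q=P[(P[:,2]>lo)&(P[:,2]<hi)]
        if len(q)>3:
            r=cv2.minAreaRect(q[:,:2].astype(np.float32)); print(nm,lo,hi,len(q),np.round(r[0],1),np.round(r[1],1),round(r[2],1),'z',np.median(q[:,2]).round(1), q[:,:2].min(0).round(0),q[:,:2].max(0).round(0))
rel(552,73,404,-88)
E
```

```text
lock 30 60 418 [541.1  72.7] [57.1 55. ] 88.7 z 41.8 [514.  44.] [569. 101.]
lock 60 75 1144 [552.7  71.9] [59.9 32.1] 89.1 z 67.3 [537.  42.] [569. 102.]
lock 75 100 85 [553.8  72.6] [45.9  5.5] 88.8 z 87.6 [551.  50.] [557.  96.]
lock 100 135 465 [552.7  72.3] [46.7  7.9] 89.1 z 125.1 [549.  49.] [557.  96.]
cradle 22 29 4013 [ 451.3 -149.4] [ 83.1 126.7] 74.4 z 24.8 [ 382. -206.] [521. -98.]
cradle 30 36 865 [ 452.6 -150.2] [ 84.9 124.5] 73.7 z 32.4 [ 382. -208.] [521. -97.]
cradle 36 45 1293 [ 447.9 -151.5] [ 87.8 120.7] 75.4 z 38.0 [ 380. -208.] [516. -98.]
shift cm [ 2.86 -0.35  0.08] turn deg 0.11 from [547.5 101.5 404.9] -87.89
```

```bash
python3 -m creep '100 2.9 -0.4 3 3;100 2.9 -0.4 7 3;100 2.9 -0.4 7 3;100 2.9 -0.4 7 3'; python3 - <<'E'
from h import *
st();rel(552.7,72.2,257,-91); save('wrist','w2')
import pickle
i=pickle.load(open('pics/w2.pkl','rb')); W=world('wrist',np.load('pics/w2.npy'),i).reshape(-1,3)
W=W[(abs(W[:,0]-553)<50)&(abs(W[:,1]-72)<42)]
for lo,hi in [(60,75),(75,100),(100,135)]:
    q=W[(W[:,2]>lo)&(W[:,2]<hi)]
    r=cv2.minAreaRect(q[:,:2].astype(np.float32)); print(lo,hi,len(q),np.round(r[0],1),np.round(r[1],1),round(r[2],1),'z',np.median(q[:,2]).round(1))
E
```

```text
clock: 2.2
eef_pos: [552.6, 72.9, 334.8]
tcp_rot: [-3.14, 0.005, -1.586]
contact_force: [-0.1, -0.7, 0.7]
opening: 0.999
t 2.2 pos [552.6  72.9 334.8] rot [-3.1402  0.0045 -1.5863] F [-0.1 -0.7  0.7] T [-0.03  0.01 -0.03] op 0.999 q [0.13 0.33 1.84 0.01 0.97 1.71]
shift cm [0.11 0.   7.78] turn deg 0.11 from [552.6  72.9 334.8] -90.89
60 75 2091 [551.8  71.8] [59.7 33.6] 88.8 z 67.2
75 100 190 [554.2  71.5] [46.8  5. ] 88.8 z 88.1
100 135 867 [552.7  71.5] [46.9  8.3] 89.0 z 124.4
```

View pics/w2.png

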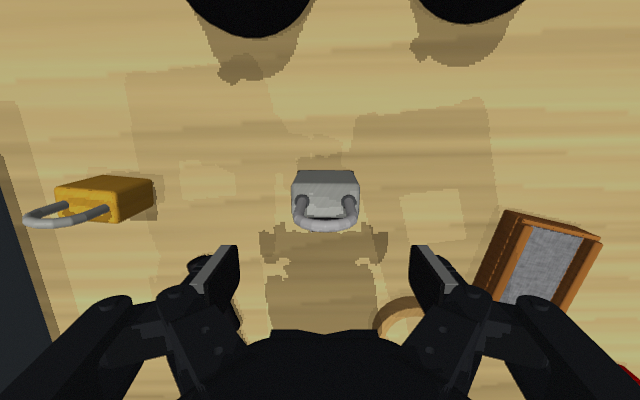

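The lock's shackle is centred between the pads at (325,210). I go down and grip it.

```bash
python3 -m creep '100 0.1 0 3 0;100 0.1 0 6 0;100 0.1 0 7.8 0;100 0.1 0 7.8 0;100 0.1 0 7.8 0;40 0.1 0 7.8 0;40 0.1 0 7.8 0;40 0.1 0 7.8 0;40 0.1 0 7.8 0;40 0.1 0 7.8 0;40 0.1 0 7.8 0;40 0.1 0 7.8 0' 30; python3 - <<'E'
from h import *
st(); save('wrist','w3')
E
```

```text
clock: 3.45
eef_pos: [554.0, 72.3, 259.3]
tcp_rot: [-3.136, 0.005, -1.586]
contact_force: [-1.0, -0.6, 7.2]
opening: 0.547
t 3.45 pos [554.   72.3 259.3] rot [-3.1357  0.005  -1.5862] F [-1.  -0.6  7.2] T [-0.04  0.21  0.01] op 0.547 q [0.13 0.43 1.89 0.01 0.81 1.71]
```

View pics/w3.png

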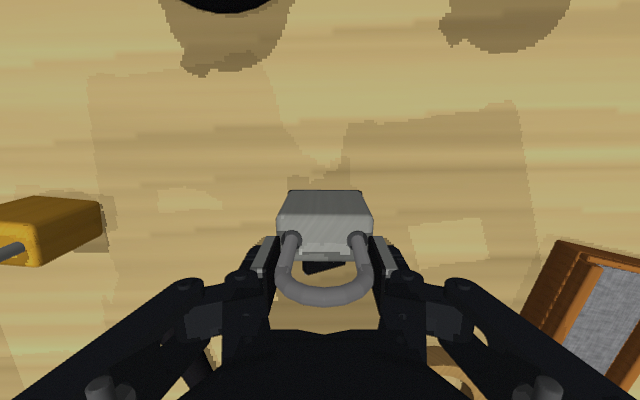

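```bash
python3 -m creep '40 0 0 -3 0;40 0 0 -6 0;40 0 0 -10 0;40 0 0 -10 0;40 0 0 -10 0' 30; python3 - <<'E'
from h import *
st(); rel(420,-143.5,360,-104.8)
E
```

```text
clock: 4.0
eef_pos: [553.2, 71.8, 359.6]
tcp_rot: [-3.135, 0.005, -1.586]
contact_force: [-0.6, 0.1, -6.2]
opening: 0.544
t 4.0 pos [553.2  71.8 359.6] rot [-3.1345  0.0052 -1.5862] F [-0.6  0.1 -6.2] T [-0.05  0.04  0.06] op 0.544 q [0.13 0.3  1.83 0.   1.01 1.71]
shift cm [21.73 12.98 -0.24] turn deg 13.92 from [553.2  71.8 359.6] -90.88
```

```bash
python3 -m creep '40 1 0.6 0 1;40 3 1.8 0 3;40 6 3.6 0 5;40 9 5.4 0 7;40 12 7.2 0 9;40 15 9 0 11;40 17.5 10.5 0 13;40 19.5 11.7 0 13.9;40 21 12.5 0 13.9;40 21.7 13 0 13.9;40 21.7 13 0 13.9;40 21.7 13 0 13.9;40 21.7 13 0 13.9' 30; python3 - <<'E'
from h import *
st(); p,d,i=save('wrist','w4'); rel(420,-143.5,360,-104.8)
save('top','t4',3,(270,170,420,290)); save('scene','s4',4,(270,120,400,240))
E
```

```text
clock: 5.3
eef_pos: [420.1, -142.6, 357.3]
tcp_rot: [-3.136, 0.007, -1.828]
contact_force: [-0.0, -0.3, -4.6]
opening: 0.542
t 5.3 pos [ 420.1 -142.6  357.3] rot [-3.1363  0.0069 -1.8283] F [-0.  -0.3 -4.6] T [-0.03 -0.02  0.04] op 0.542 q [-0.33  0.13  2.06  0.01  0.96  1.49]
shift cm [ 0.09 -0.01 -0.26] turn deg 0.06 from [ 420.2 -142.6  357.4] -104.74
```

View pics/w4.png

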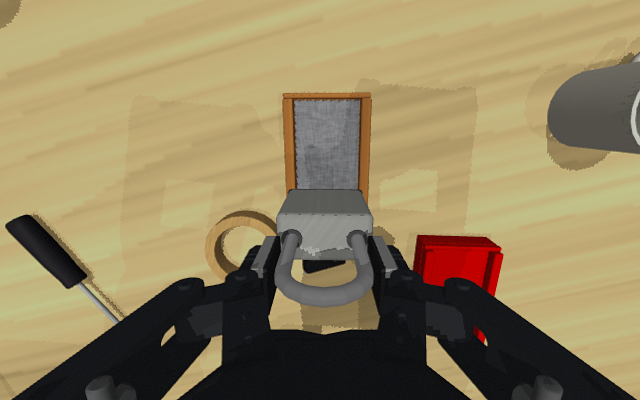

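View pics/s4.png

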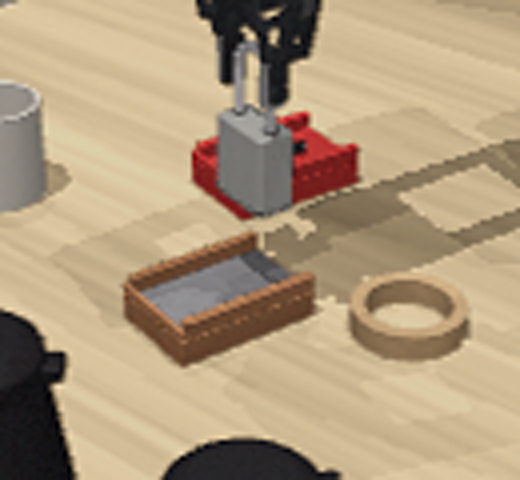

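Wrist view: the cradle is at (327,145) with its lip at the top, row 95, and the hanging lock at (324,220) is well aligned. I refine the relative pose from this frame.

```bash
python3 - <<'E'
from h import *
import pickle
i=pickle.load(open('pics/w4.pkl','rb')); W=world('wrist',np.load('pics/w4.npy'),i); im=cv2.imread('pics/w4_raw.png')
P=W[85:190,270:385].reshape(-1,3)
q=P[(P[:,2]>34)&(P[:,2]<45)&(abs(P[:,0]-450)<90)]
# rails: split sides, fit lines
a=np.radians(-14.8); ax=np.array([np.cos(a),np.sin(a)]); ay=np.array([-np.sin(a),np.cos(a)])
c=np.array([449.5,-151])
X=(P[:,:2]-c)@ax; Y=(P[:,:2]-c)@ay; Z=P[:,2]
for s in(-1,1):
    m=(Z>36)&(Z<43)&(Y*s>25)&(X<57)
    k=np.polyfit(X[m],Y[m],1); print('rail',s,m.sum(),'slope deg',np.degrees(k[0]).round(2),'y at 0',k[1].round(2),'range',np.percentile(Y[m],[2,98]).round(1),'z',np.median(Z[m]).round(1))
m=(Z>30)&(Z<36)&(abs(Y)<28); print('lip X',np.percentile(X[m],[2,50,98]).round(1),m.sum())
m=(Z>22)&(Z<28)&(abs(Y)<28); print('floor X max',np.percentile(X[m],[98]).round(1))
m=(Z>30)&(X>20); print('far edge',np.percentile(X[m],99.5).round(1))
# lock top face & body
Q=W[180:320,250:400].reshape(-1,3); Xq=(Q[:,:2]-c)@ax;Yq=(Q[:,:2]-c)@ay
print('tcp rel',(sense()['eef_pos'][:2]-c)@ax,(sense()['eef_pos'][:2]-c)@ay)
for lo,hi in[(150,163),(163,172),(215,235)]:
    m=(Q[:,2]>lo)&(Q[:,2]<hi)&(abs(Yq)<35); 
    if m.sum()>10: r=cv2.minAreaRect(np.c_[Xq[m],Yq[m]].astype(np.float32)); print(lo,hi,m.sum(),np.round(r[0],1),np.round(r[1],1),round(r[2],1),np.median(Q[m,2]).round(1))
E
```

```text
rail -1 890 slope deg 0.56 y at 0 -39.17 range [-43.9 -34.3] z 38.3
rail 1 883 slope deg 0.38 y at 0 36.43 range [31.9 41.5] z 38.3
lip X [58.5 61.2 63.1] 322
floor X max [57.]
far edge 63.1
tcp rel -30.5076281612418 0.5899168929309714
150 163 971 [-34.5   0.4] [60.1 38.8] 89.3 160.1
163 172 3294 [-32.    0.3] [57.8 32.1] 89.2 164.3
215 235 3256 [-29.1  -0.1] [64.3 24.2] 90.0 223.0
```

```bash
python3 -m creep '40 0.2 -0.15 0 -0.8;40 0.2 -0.15 2 -0.8;40 0.2 -0.15 4 -0.8;40 0.2 -0.15 5.5 -0.8;40 0.2 -0.15 6.3 -0.8;40 0.2 -0.15 6.7 -0.8;40 0.2 -0.15 6.9 -0.8;40 0.2 -0.15 6.9 -0.8' 30; python3 - <<'E'
from h import *
st(); save('wrist','w5')
save('scene','s5',5,(280,120,380,220))
E
```

```text
clock: 6.25
eef_pos: [421.8, -144.7, 288.8]
tcp_rot: [-3.135, 0.007, -1.814]
contact_force: [1.2, -0.2, -5.7]
opening: 0.539
t 6.25 pos [ 421.8 -144.7  288.8] rot [-3.1353  0.0067 -1.8137] F [ 1.2 -0.2 -5.7] T [-0.01  0.02 -0.01] op 0.539 q [-0.34  0.24  2.11  0.01  0.79  1.47]
```

View pics/w5.png

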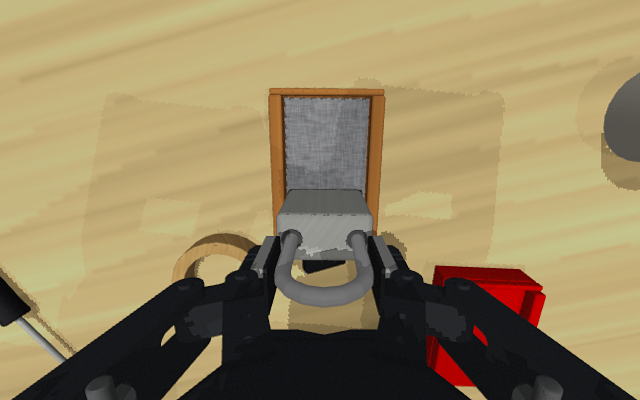

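View pics/s5.png

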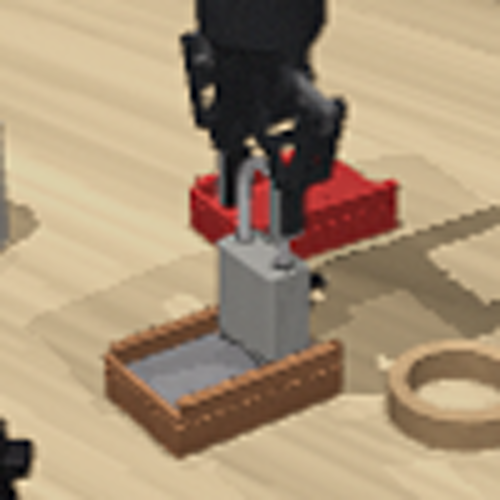

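The lock is between the rails, about 3 mm above the floor. I set it down gently.

```bash
python3 -m creep '40 0 0 0.15 0;40 0 0 0.3 0;40 0 0 0.4 0;40 0 0 0.4 0' 30; python3 - <<'E'
from h import *
s=st(); 
import pickle
i=pickle.load(open('pics/w5.pkl','rb')); W=world('wrist',np.load('pics/w5.npy'),i)
a=np.radians(-14.3); ax=np.array([np.cos(a),np.sin(a)]); ay=np.array([-np.sin(a),np.cos(a)]); c=np.array([449.5,-151])
def fr(P): return (P[:,:2]-c)@ax,(P[:,:2]-c)@ay,P[:,2]
X,Y,Z=fr(W[80:190,255:400].reshape(-1,3))
for sg in(-1,1):
    m=(Z>36)&(Z<43)&(Y*sg>25)&(X<55); k=np.polyfit(X[m],Y[m],1); print('rail',np.degrees(k[0]).round(2),k[1].round(1))
m=(Z>30)&(Z<36)&(abs(Y)<28); print('lip',np.percentile(X[m],[2,98]).round(1))
X,Y,Z=fr(W[185:310,250:400].reshape(-1,3))
for lo,hi in[(60,88),(90,103)]:
    m=(Z>lo)&(Z<hi)&(abs(Y)<32)&(X>-60); r=cv2.minAreaRect(np.c_[X[m],Y[m]].astype(np.float32)); print(lo,hi,m.sum(),np.round(r[0],1),np.round(r[1],1),round(r[2],1),X[m].max().round(1),np.median(Z[m]).round(1))
print('tcp',(s['eef_pos'][:2]-c)@ax,(s['eef_pos'][:2]-c)@ay)
E
```

```text
clock: 6.75
eef_pos: [422.1, -144.8, 285.3]
tcp_rot: [-3.134, 0.007, -1.814]
contact_force: [0.4, -0.4, -0.6]
opening: 0.543
t 6.75 pos [ 422.1 -144.8  285.3] rot [-3.1341  0.0065 -1.8138] F [ 0.4 -0.4 -0.6] T [-0.08 -0.02  0.  ] op 0.543 q [-0.34  0.24  2.11  0.01  0.78  1.47]
rail -0.08 -39.1
rail -0.0 36.2
lip [-13.4  63.5]
60 88 1124 [-36.4  -1. ] [47.1 57.4] 0.0 -12.8 75.2
90 103 3867 [-30.2  -0.9] [60.3 34.6] 89.9 -12.9 95.6
tcp -28.03834351579251 -0.7407207874618275
```

```bash
python3 -m creep '50 0 0 0.1 0;50 0 0 0.2 0;50 0 -0.6 0.2 0;50 0 -1.2 0.2 0;50 0 -1.9 0.2 0;50 0 -1.9 0.2 0' 20; python3 - <<'E'
from h import *
st(); save('wrist','w6')
save('scene','s6',5,(280,120,380,220))
E
```

```text
clock: 7.35
eef_pos: [441.3, -149.6, 284.0]
tcp_rot: [-3.133, 0.006, -1.814]
contact_force: [-2.5, -0.1, 9.0]
opening: 0.54
t 7.35 pos [ 441.3 -149.6  284. ] rot [-3.1332  0.0063 -1.8137] F [-2.5 -0.1  9. ] T [-0.01  0.48 -0.01] op 0.54 q [-0.33  0.27  2.07  0.01  0.79  1.47]
```

View pics/w6.png

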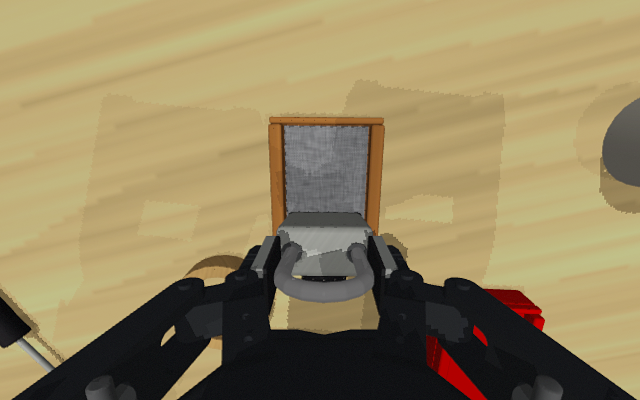

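View pics/s6.png

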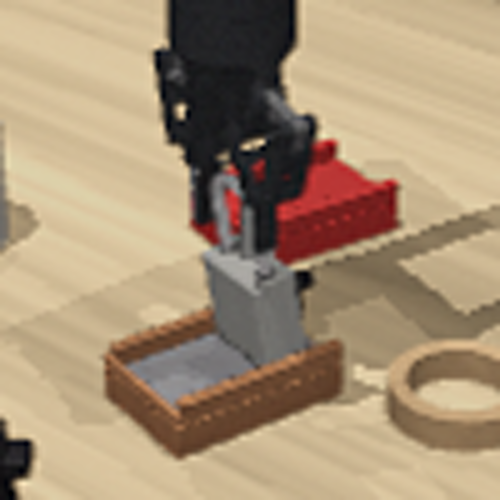

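The lock tips about its bottom edge as planned. I continue the arc.

```bash
python3 -m creep '50 0 -0.9 0 0;50 0 -1.8 0.15 0;50 0 -2.7 0.4 0;50 0 -3.55 0.7 0;50 0 -4.4 1.1 0;50 0 -5.2 1.5 0;50 0 -5.2 1.5 0' 20; python3 - <<'E'
from h import *
st()
save('scene','s7',5,(280,120,380,220))
E
```

```text
clock: 8.15
eef_pos: [493.5, -162.5, 269.6]
tcp_rot: [-3.13, 0.006, -1.814]
contact_force: [2.2, -2.2, 6.5]
opening: 0.54
t 8.15 pos [ 493.5 -162.5  269.6] rot [-3.1299  0.006  -1.8136] F [ 2.2 -2.2  6.5] T [-0.18 -0.21  0.05] op 0.54 q [-0.32  0.37  1.97  0.01  0.79  1.48]
```

View pics/s7.png

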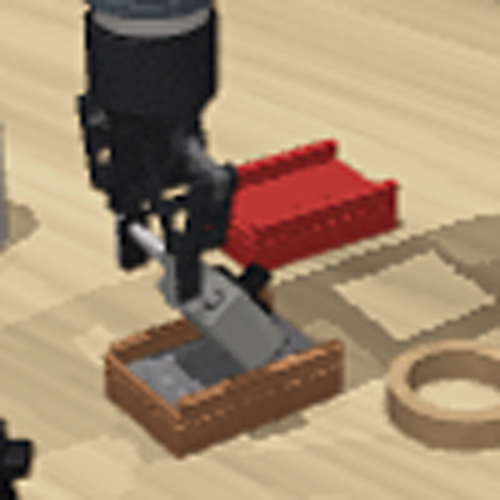

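```bash
python3 -m creep '50 0 -0.8 0.5 0;50 0 -1.5 1.1 0;50 0 -2.15 1.75 0;50 0 -2.75 2.4 0;50 0 -3.3 3.2 0;50 0 -3.75 4 0;50 0 -4.15 4.8 0;50 0 -4.5 5.6 0;50 0 -4.5 5.6 0' 20; python3 - <<'E'
from h import *
st(); save('wrist','w8')
save('scene','s8',5,(280,120,380,220))
E
```

```text
clock: 9.1
eef_pos: [537.2, -172.9, 212.8]
tcp_rot: [-3.133, 0.006, -1.814]
contact_force: [2.2, -0.8, -0.1]
opening: 0.543
t 9.1 pos [ 537.2 -172.9  212.8] rot [-3.1326  0.0062 -1.8135] F [ 2.2 -0.8 -0.1] T [-0.11 -0.08  0.02] op 0.543 q [-0.32  0.51  1.9   0.01  0.72  1.49]
```

View pics/s8.png

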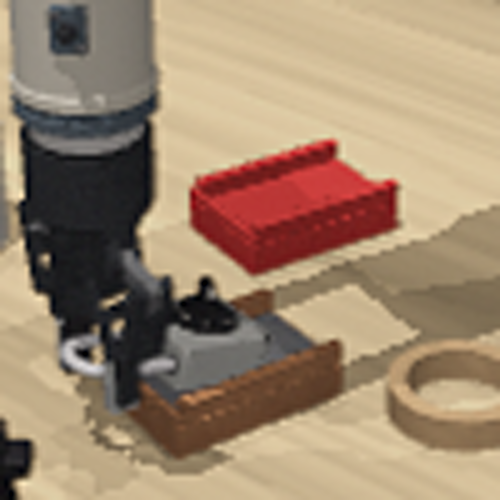

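View pics/w8.png

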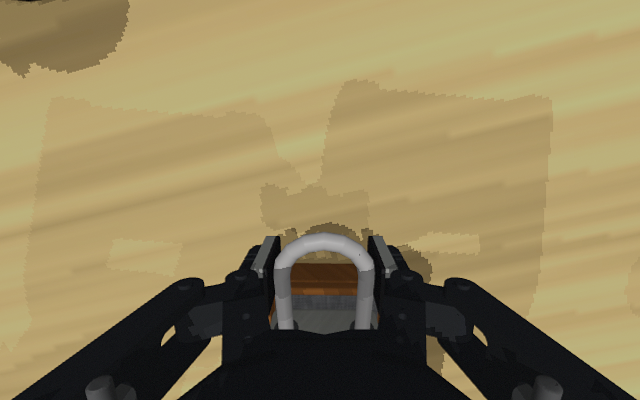

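```bash
python3 -m creep '50 0 -0.2 0.5 0;50 0 -0.3 1 0;50 0 -0.3 1.5 0;50 0 -0.3 1.7 0;50 0 -0.3 1.7 0' 20; python3 - <<'E'
from h import *
st(); save('wrist','w9')
save('scene','s9',5,(280,120,380,220))
E
```

```text
clock: 9.7
eef_pos: [539.8, -173.4, 196.3]
tcp_rot: [-3.133, 0.006, -1.814]
contact_force: [1.1, -0.9, -0.8]
opening: 0.543
t 9.7 pos [ 539.8 -173.4  196.3] rot [-3.1332  0.0063 -1.8135] F [ 1.1 -0.9 -0.8] T [-0.02 -0.04 -0.02] op 0.543 q [-0.32  0.54  1.9   0.01  0.69  1.49]
```

View pics/s9.png

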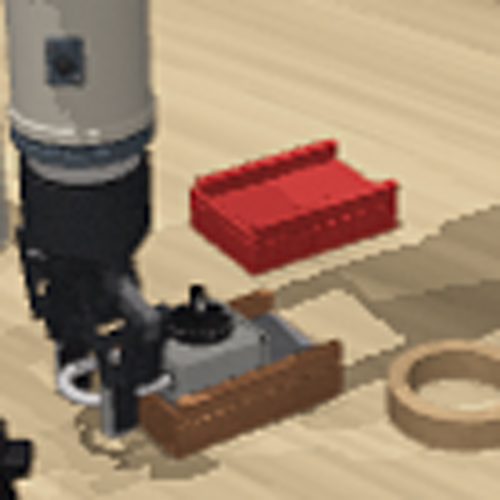

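View pics/w9.png

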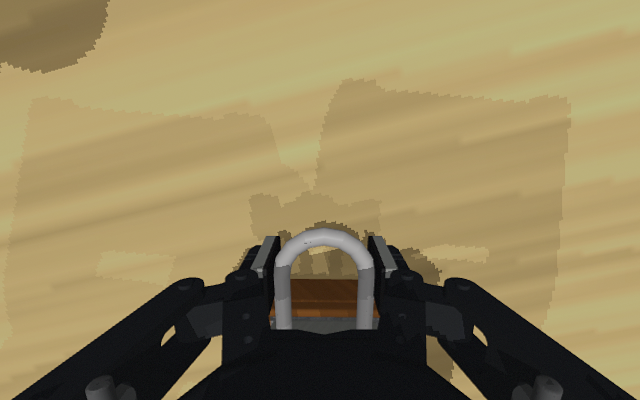

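```bash
python3 -m creep '50 0 0 0.1 0;60 0 0 0.1 0;100 0 0 0.1 0;100 0 0 0.1 0;100 0 0 0.1 0;100 0 0 -2 0;100 0 0 -6 0;100 0 2 -10 0;100 0 5 -14 0;100 0 7.5 -14 0;100 0 7.5 -14 0;100 0 7.5 -14 0' 20; python3 - <<'E'
from h import *
st(); save('wrist','w10')
save('scene','s10',5,(280,120,380,220))
E
```

```text
clock: 11.0
eef_pos: [465.5, -156.0, 336.3]
tcp_rot: [-3.132, 0.006, -1.814]
contact_force: [0.5, -0.6, -0.4]
opening: 1.001
t 11.0 pos [ 465.5 -156.   336.3] rot [-3.1323  0.0062 -1.8136] F [ 0.5 -0.6 -0.4] T [0.04 0.07 0.  ] op 1.001 q [-0.33  0.23  1.98  0.01  0.92  1.48]
```

View pics/s10.png

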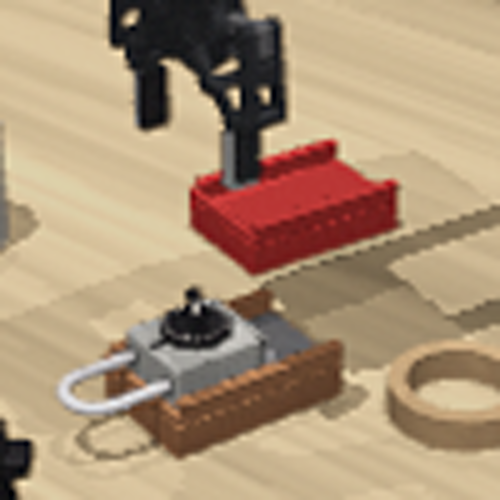

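View pics/w10.png

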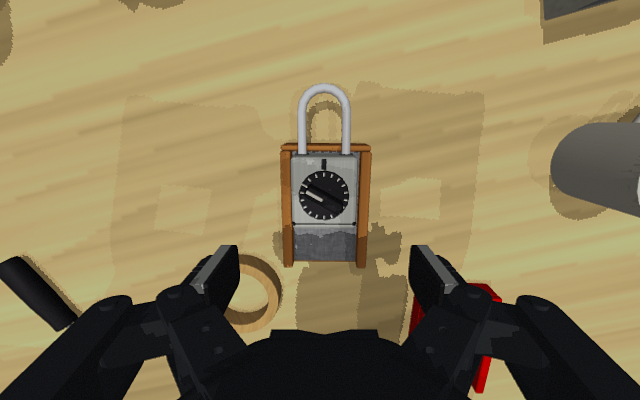

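The wrist view shows the lock lying dial up, with the shackle over the lip at the top. The dial is at (324,195), its pointer's white line left-up near (313,195), and the index mark at (324,163). I measure the bar from depth.

```bash
python3 - <<'E'
from h import *
import pickle
i=pickle.load(open('pics/w10.pkl','rb')); W=world('wrist',np.load('pics/w10.npy'),i); im=cv2.imread('pics/w10_raw.png')
cv2.imwrite('pics/w10c.png',cv2.resize(im[140:270,270:380],None,fx=4.5,fy=4.5,interpolation=cv2.INTER_CUBIC))
a=np.radians(-14.3); ax=np.array([np.cos(a),np.sin(a)]); ay=np.array([-np.sin(a),np.cos(a)]); c=np.array([449.5,-151])
sub=(slice(140,250),slice(280,375)); P=W[sub].reshape(-1,3); B=im[sub].reshape(-1,3).astype(int)
X,Y=(P[:,:2]-c)@ax,(P[:,:2]-c)@ay; Z=P[:,2]
def rect(m,n):
    r=cv2.minAreaRect(np.c_[X[m],Y[m]].astype(np.float32)); print(n,m.sum(),np.round(r[0],1),np.round(r[1],1),round(r[2],1),'z',np.median(Z[m]).round(1))
rect((Z>74)&(Z<84),'bar top'); rect((Z>60)&(Z<67)&(B.sum(1)<150),'disc'); 
rect((Z>53)&(Z<60)&(X>-30)&(X<70)&(abs(Y)<31),'body top')
m=(Z>74)&(B.min(1)>150); print('white',m.sum(),X[m].mean(),Y[m].mean())
q=np.c_[X,Y][(Z>74)&(Z<84)]; u,s,v=np.linalg.svd(q-q.mean(0)); print('pca',np.degrees(np.arctan2(v[0,1],v[0,0])), q.mean(0), c+q.mean(0)[0]*ax+q.mean(0)[1]*ay)
rel(*(c+q.mean(0)[0]*ax+q.mean(0)[1]*ay),336,-104.3)
E
```

```text
bar top 490 [22.  -0.3] [34.  10.5] 62.2 z 78.2
disc 1108 [22.4 -0.4] [43.1 42.8] 55.3 z 62.5
body top 2739 [22.1 -0.1] [67.6 59.8] 0.3 z 56.3
white 36 26.571729319315196 7.869127410068916
pca -119.59572184848724 [22.59709547 -0.05791948] [ 471.38263494 -156.63758516]
shift cm [-0.08 -0.51 -0.02] turn deg 0.39 from [ 466.2 -156.2  335.7] -103.91
```

View pics/w10c.png

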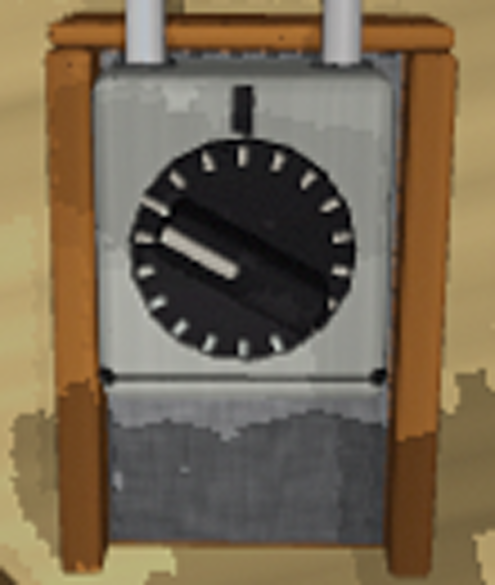

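```bash
cat >> h.py <<'E'
def reltip(x,y,z,yaw_deg,L=165):
    "as rel, but for the point L mm ahead along tool z (present tilt kept)"
    from scipy.spatial.transform import Rotation as R
    s=sense(); r=R.from_euler('xyz',s['tcp_rot']).as_matrix()
    t=-(yaw_deg-np.degrees(s['tcp_rot'][2])); t=(t+180)%360-180
    p=s['eef_pos']+r[:,2]*L
    d=r.T@(np.array([x,y,z])-p)/10
    print('zaxis',r[:,2].round(4),'tip now',p.round(1)); print('shift cm',d.round(2),'turn',round(t,2))
E
python3 - <<'E'
from h import *
reltip(471,-156.7,73,-44.3)
E
```

```text
zaxis [ 0.0098  0.004  -0.9999] tip now [ 467.8 -155.5  170.7]
shift cm [ 0.1  -0.25  9.78] turn -59.61
```

```bash
python3 -m creep '60 0.1 -0.25 1 -8;50 0.1 -0.25 2 -16;45 0.1 -0.25 3 -24;45 0.1 -0.25 4 -32;45 0.1 -0.25 5 -40;45 0.1 -0.25 6 -48;45 0.1 -0.25 6 -56;45 0.1 -0.25 6 -59.6;45 0.1 -0.25 6 -59.6;45 0.1 -0.25 6 -59.6' 20; python3 - <<'E'
from h import *
st(); save('wrist','w11'); reltip(471,-156.7,73,-44.3)
E
```

```text
clock: 12.1
eef_pos: [469.4, -157.6, 275.2]
tcp_rot: [-3.132, -0.004, -0.775]
contact_force: [-0.2, 0.8, -0.4]
opening: 0.45
t 12.1 pos [ 469.4 -157.6  275.2] rot [-3.1321 -0.0036 -0.7754] F [-0.2  0.8 -0.4] T [ 0.04 -0.06 -0.08] op 0.45 q [-0.33  0.33  2.02  0.01  0.79  0.44]
zaxis [ 0.0094  0.0042 -0.9999] tip now [ 470.9 -156.9  110.4]
shift cm [-0.02  0.01  3.74] turn -0.12
```

View pics/w11.png

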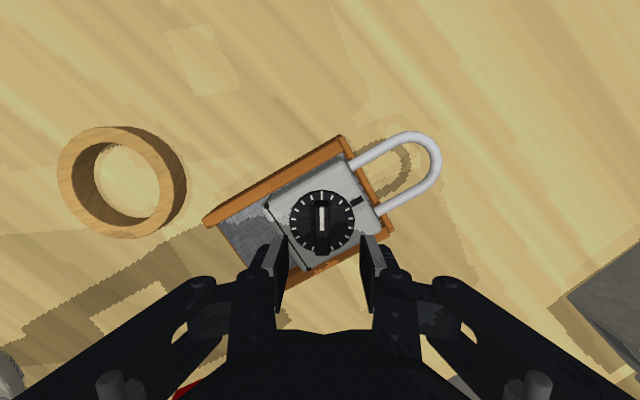

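The bar is vertical in the wrist view at x=322, centred between the pads. I go down and close on it.

```bash
python3 -m creep '45 0 0 1.5 0;45 0 0 3 0;45 0 0 3.7 0;45 0 0 3.7 0;45 0 0 3.7 0;20 0 0 3.7 0;5 0 0 3.7 0;5 0 0 3.7 0;5 0 0 3.7 0;5 0 0 3.7 0;5 0 0 3.7 0' 25; python3 - <<'E'
from h import *
st(); save('scene','s12',5,(270,120,380,220))
E
```

```text
clock: 13.25
eef_pos: [469.8, -157.5, 238.9]
tcp_rot: [-3.132, -0.004, -0.775]
contact_force: [-1.1, 0.7, 6.8]
opening: 0.111
t 13.25 pos [ 469.8 -157.5  238.9] rot [-3.1317 -0.0044 -0.7753] F [-1.1  0.7  6.8] T [0.15 0.2  0.02] op 0.111 q [-0.33  0.39  2.04  0.01  0.71  0.44]
```

View pics/s12.png

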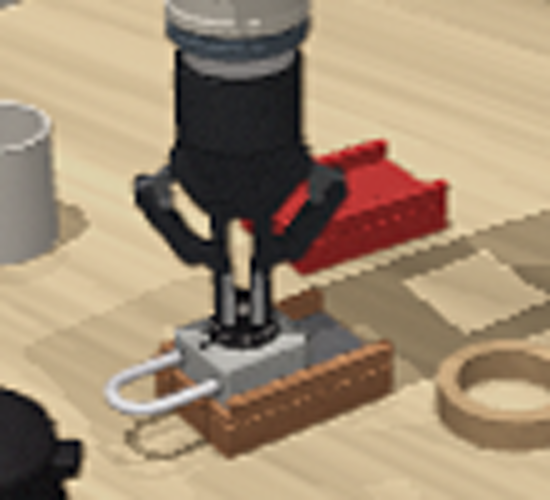

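```bash
python3 -m creep '5 0 0 0 5;5 0 0 0 10;5 0 0 0 15;5 0 0 0 20;5 0 0 0 20;5 0 0 0 20;5 0 0 0 20' 25; python3 - <<'E'
from h import *
st(); 
E
python3 -m creep '5 0 0 0 5;5 0 0 0 10;5 0 0 0 15;5 0 0 0 20;5 0 0 0 20;5 0 0 0 20;5 0 0 0 20' 25; python3 - <<'E'
from h import *
st(); reltip(471,-156.7,73,-104.3)
E
```

```text
clock: 14.0
eef_pos: [469.8, -157.5, 239.0]
tcp_rot: [-3.131, -0.001, -1.122]
contact_force: [-1.8, 0.4, 2.3]
opening: 0.108
t 14.0 pos [ 469.8 -157.5  239. ] rot [-3.1310e+00 -7.0000e-04 -1.1225e+00] F [-1.8  0.4  2.3] T [ 0.1   0.19 -0.07] op 0.108 q [-0.33  0.39  2.04  0.01  0.71  0.79]
clock: 14.7
eef_pos: [469.8, -157.5, 239.0]
tcp_rot: [-3.131, 0.003, -1.469]
contact_force: [-1.5, 0.2, -0.1]
opening: 0.108
t 14.7 pos [ 469.8 -157.5  239. ] rot [-3.1312e+00  2.9000e-03 -1.4691e+00] F [-1.5  0.2 -0.1] T [-0.03  0.05 -0.02] op 0.108 q [-0.33  0.39  2.04  0.01  0.71  1.13]
zaxis [ 0.01    0.0039 -0.9999] tip now [ 471.5 -156.8   74. ]
shift cm [-0.02  0.05  0.1 ] turn 20.12
```

Then the third click, release, and back up to look.

```bash
python3 -m creep '5 0 0 0 5;5 0 0 0 10;5 0 0 0 15;5 0 0 0 20;5 0 0 0 20;5 0 0 0 20;20 0 0 0 20;40 0 0 0 20;45 0 0 0 20;45 0 0 0 20;45 0 0 -1 20;60 0 0 -4 20;80 0 0 -8 20;100 0 0 -10 20;100 0 0 -10 20;100 0 0 -10 20' 25; python3 - <<'E'
from h import *
st(); save('wrist','w13'); im=cv2.imread('pics/w13_raw.png')
cv2.imwrite('pics/w13c.png',cv2.resize(im[70:260,250:400],None,fx=3,fy=3,interpolation=cv2.INTER_CUBIC))
import pickle
i=pickle.load(open('pics/w13.pkl','rb')); W=world('wrist',np.load('pics/w13.npy'),i)
a=np.radians(-14.3); ax=np.array([np.cos(a),np.sin(a)]); ay=np.array([-np.sin(a),np.cos(a)]); c=np.array([449.5,-151])
P=W[70:260,270:385].reshape(-1,3)
X,Y=(P[:,:2]-c)@ax,(P[:,:2]-c)@ay; Z=P[:,2]
def rect(m,n):
    r=cv2.minAreaRect(np.c_[X[m],Y[m]].astype(np.float32)); print(n,m.sum(),np.round(r[0],1),np.round(r[1],1),round(r[2],1),'z',np.median(Z[m]).round(1))
rect((Z>74)&(Z<84)&(abs(Y)<30),'bar'); rect((Z>53)&(Z<60)&(X>-30)&(X<58)&(abs(Y)<31),'body'); rect((Z>33)&(Z<50)&(X>68)&(abs(Y)<31),'shackle')
E
```

```text
clock: 16.3
eef_pos: [468.7, -157.8, 339.5]
tcp_rot: [-3.132, 0.006, -1.818]
contact_force: [-0.0, -0.1, -0.6]
opening: 1.001
t 16.3 pos [ 468.7 -157.8  339.5] rot [-3.1316  0.0062 -1.8181] F [-0.  -0.1 -0.6] T [-0.03 -0.02 -0.  ] op 1.001 q [-0.33  0.23  1.97  0.01  0.93  1.48]
bar 458 [23.5 -1.5] [10.  33.7] 88.4 z 78.3
body 2626 [23.4 -1.7] [59.7 67.9] 87.8 z 56.3
shackle 1217 [93.4 -3.7] [47.9 51.2] 89.2 z 43.8
```

View pics/w13c.png

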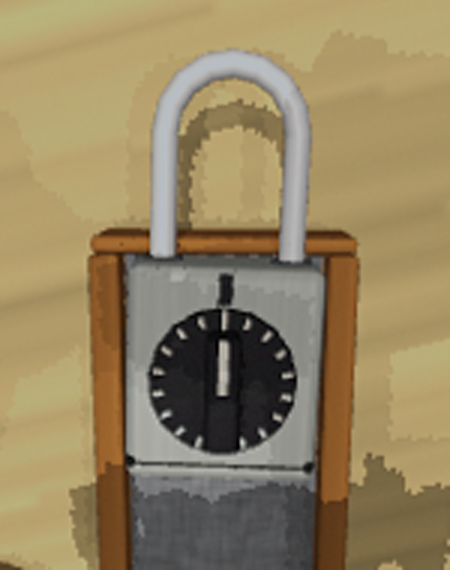

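Pointer, index mark and shackle now line up (pointer at 223,365; mark at 226,290), so the dial is at 0. Next I grip the shackle.

```bash
python3 - <<'E'
from h import *
a=np.radians(-14.3); ax=np.array([np.cos(a),np.sin(a)]); ay=np.array([-np.sin(a),np.cos(a)]); c=np.array([449.5,-151])
p=c+89*ax-3.9*ay; reltip(*p,40,-106,L=155)
E
```

```text
zaxis [ 0.0095  0.0041 -0.9999] tip now [ 469.9 -157.1  183.6]
shift cm [ 0.41 -6.66 14.42] turn 1.82
```

```bash
python3 -m creep '100 0.4 -3 0 1.8;100 0.4 -6.7 0 1.8;100 0.4 -6.7 4 1.8;100 0.4 -6.7 8 1.8;100 0.4 -6.7 12 1.8;100 0.4 -6.7 14 1.8;100 0.4 -6.7 14.4 1.8;100 0.4 -6.7 14.4 1.8;60 0.4 -6.7 14.4 1.8;40 0.4 -6.7 14.4 1.8;40 0.4 -6.7 14.4 1.8;40 0.4 -6.7 14.4 1.8;40 0.4 -6.7 14.4 1.8;40 0.4 -6.7 14.4 1.8' 40; python3 - <<'E'
from h import *
st(); save('wrist','w14'); save('scene','s14',5,(270,120,380,220))
E
```

```text
clock: 17.75
eef_pos: [534.4, -177.6, 196.3]
tcp_rot: [-3.131, 0.007, -1.85]
contact_force: [0.3, 0.8, 5.4]
opening: 0.543
t 17.75 pos [ 534.4 -177.6  196.3] rot [-3.1312  0.0066 -1.8497] F [0.3 0.8 5.4] T [ 0.04 -0.04 -0.03] op 0.543 q [-0.33  0.54  1.91  0.01  0.69  1.52]
```

View pics/s14.png

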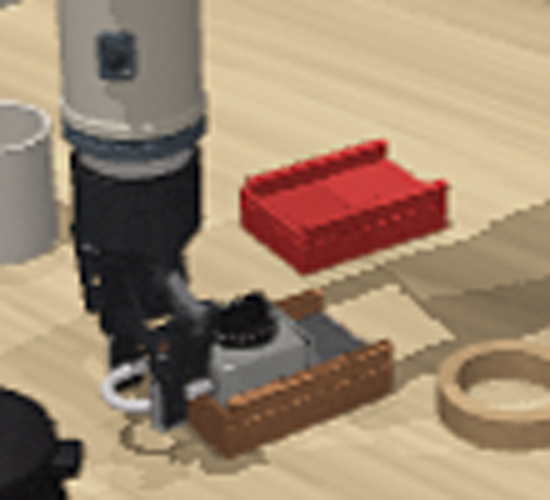

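View pics/w14.png

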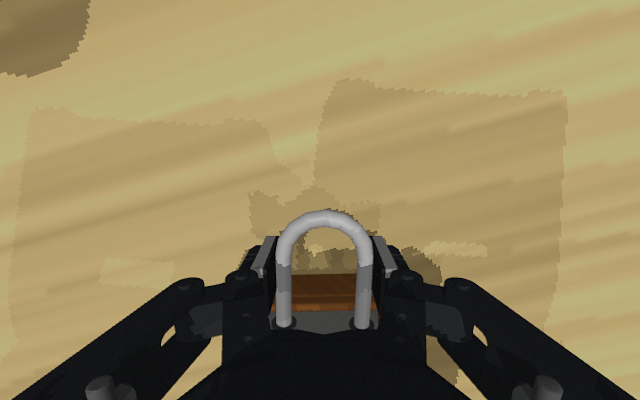

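```bash
python3 -m creep '40 0 -0.3 0 0;40 0 -0.6 0 0;40 0 -0.9 0 0;40 0 -1.2 0 0;40 0 -1.4 0 0;40 0 -1.4 0 0' 40;python3 -c "
from h import *
st()"
python3 -m creep '40 0 -0.1 0 0;40 0 -0.2 0 0;40 0 -0.3 0 0;40 0 -0.4 0 0;40 0 -0.5 0 0;40 0 -0.6 0 0;40 0 -0.6 0 0' 40; python3 - <<'E'
from h import *
st(); save('wrist','w15'); save('scene','s15',5,(270,120,380,220))
E
```

```text
clock: 18.45
eef_pos: [548.2, -181.7, 196.4]
tcp_rot: [-3.131, 0.006, -1.849]
contact_force: [-3.2, -1.3, 2.9]
opening: 0.542
t 18.45 pos [ 548.2 -181.7  196.4] rot [-3.1308  0.0063 -1.8495] F [-3.2 -1.3  2.9] T [-0.1   0.59  0.14] op 0.542 q [-0.32  0.55  1.88  0.01  0.7   1.52]
clock: 19.15
eef_pos: [552.9, -183.0, 195.8]
tcp_rot: [-3.135, 0.006, -1.849]
contact_force: [-7.6, 0.4, 1.9]
opening: 0.542
t 19.15 pos [ 552.9 -183.   195.8] rot [-3.1346  0.0064 -1.8491] F [-7.6  0.4  1.9] T [0.16 1.37 0.28] op 0.542 q [-0.32  0.56  1.87  0.01  0.71  1.52]
```

View pics/s15.png

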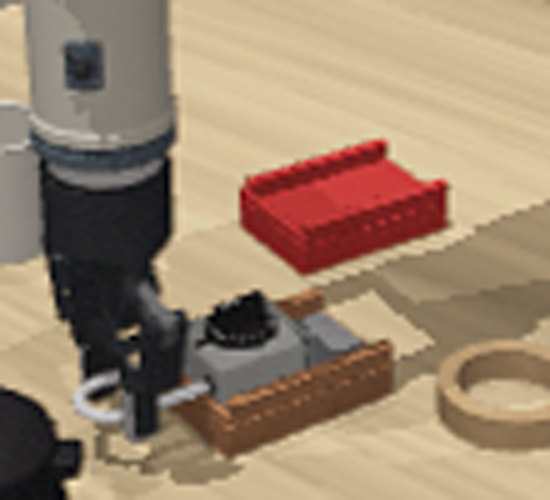

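View pics/w15.png

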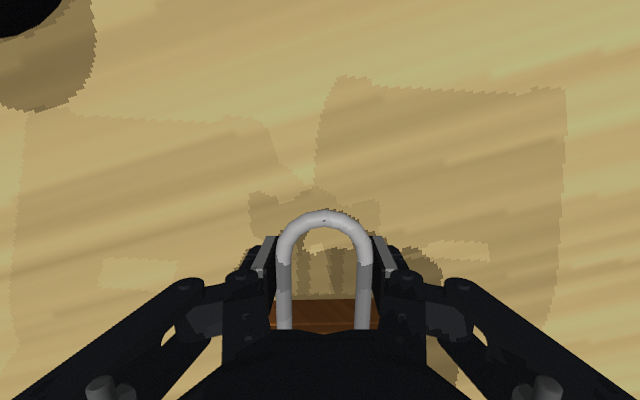

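```bash
python3 -m creep '40 0 -0.15 0 0;40 0 -0.3 0 0;40 0 -0.4 0 0;40 0 -0.4 0 0' 50; python3 -c "
from h import *
st()"
python3 -m creep '40 0 -0.2 0 0;40 0 -0.3 0 0;40 0 -0.3 0 0;40 0 0 0 0;40 0 0.1 0 0' 50; python3 - <<'E'
from h import *
st(); save('scene','s16',5,(270,120,380,220))
E
```

```text
clock: 19.65
eef_pos: [554.4, -183.3, 194.7]
tcp_rot: [3.141, 0.007, -1.849]
contact_force: [-12.5, 1.8, 3.5]
opening: 0.537
t 19.65 pos [ 554.4 -183.3  194.7] rot [ 3.1414  0.0067 -1.8486] F [-12.5   1.8   3.5] T [0.44 2.04 0.47] op 0.537 q [-0.32  0.56  1.86  0.01  0.72  1.52]
clock: 20.15
eef_pos: [553.8, -183.1, 195.0]
tcp_rot: [-3.141, 0.007, -1.848]
contact_force: [-1.6, -0.4, 5.2]
opening: 0.535
t 20.15 pos [ 553.8 -183.1  195. ] rot [-3.1405  0.0065 -1.8484] F [-1.6 -0.4  5.2] T [-0.13  0.46  0.22] op 0.535 q [-0.32  0.56  1.86  0.01  0.72  1.52]
```

View pics/s16.png

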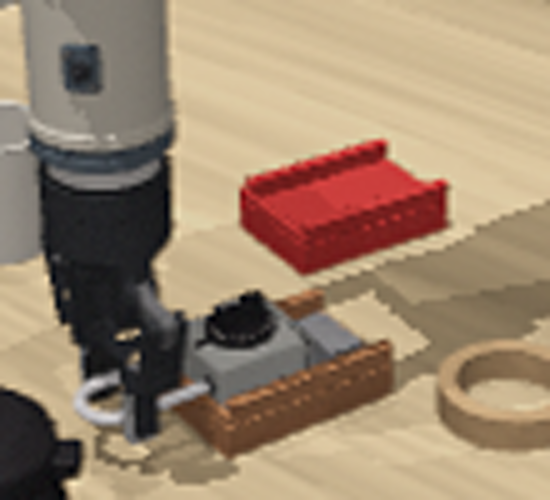

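```bash
python3 -m creep '60 0 0 0 0;100 0 0 0 0;100 0 0 0 0;100 0 0 0 0;100 0 0 -3 0;100 0 0 -7 0;100 0 2.5 -11 0;100 0 5 -14 0;100 0 6.5 -14 0;100 0 6.5 -14 0;100 0 6.5 -14 0' 40; python3 - <<'E'
from h import *
st(); save('wrist','w17'); im=cv2.imread('pics/w17_raw.png')
cv2.imwrite('pics/w17c.png',cv2.resize(im[70:270,250:400],None,fx=3,fy=3,interpolation=cv2.INTER_CUBIC))
import pickle
i=pickle.load(open('pics/w17.pkl','rb')); W=world('wrist',np.load('pics/w17.npy'),i)
a=np.radians(-14.3); ax=np.array([np.cos(a),np.sin(a)]); ay=np.array([-np.sin(a),np.cos(a)]); c=np.array([449.5,-151])
P=W[70:270,260:390].reshape(-1,3)
X,Y=(P[:,:2]-c)@ax,(P[:,:2]-c)@ay; Z=P[:,2]
def rect(m,n):
    r=cv2.minAreaRect(np.c_[X[m],Y[m]].astype(np.float32)); print(n,m.sum(),np.round(r[0],1),np.round(r[1],1),round(r[2],1),'z',np.median(Z[m]).round(1),X[m].max().round(1))
rect((Z>74)&(Z<84)&(abs(Y)<30),'bar'); rect((Z>53)&(Z<60)&(X>-30)&(X<59)&(abs(Y)<31),'body'); rect((Z>33)&(Z<50)&(X>68)&(abs(Y)<31),'shackle')
E
```

```text
clock: 21.3
eef_pos: [491.1, -166.2, 335.0]
tcp_rot: [-3.14, 0.007, -1.849]
contact_force: [0.1, -0.7, -0.8]
opening: 0.999
t 21.3 pos [ 491.1 -166.2  335. ] rot [-3.1399  0.0065 -1.8485] F [ 0.1 -0.7 -0.8] T [ 0.06 -0.05 -0.03] op 0.999 q [-0.33  0.27  1.93  0.01  0.94  1.51]
bar 451 [23.8 -1.7] [ 9.5 33.5] 88.3 z 78.3 40.6
body 2489 [24.  -2.1] [60.  67.4] 87.0 z 56.3 58.2
shackle 1581 [101.9  -5.1] [47.9 69.5] 87.7 z 43.8 136.6
```

View pics/w17c.png

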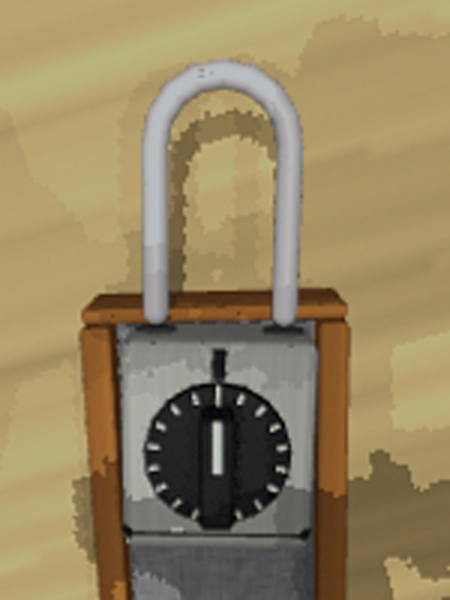

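The shackle reads about 17–18 mm out by camera, and the pull stalled at the stop at 12.5 N. The dial is still at 0. I lift by the body sides, so nothing pushes on the shackle, and measure the fingertip height first to clear the rails.

```bash
python3 - <<'E'
from h import *
a=np.radians(-14.3); ax=np.array([np.cos(a),np.sin(a)]); ay=np.array([-np.sin(a),np.cos(a)]); c=np.array([449.5,-151])
p=c+25.5*ax-2.0*ay; reltip(*p,100,-107.2,L=160)
E
```

```text
zaxis [ 0.003  0.006 -1.   ] tip now [ 491.9 -165.4  174.6]
shift cm [-0.04  1.93  7.46] turn 1.29
```

```bash
python3 -m creep '85 0 1.9 2 1.3;76 0 1.9 5 1.3;76 0 1.9 7.5 1.3;76 0 1.9 7.5 1.3;76 0 1.9 7.5 1.3' 40; python3 - <<'E'
from h import *
s=st(); save('wrist','w18'); 
a=np.radians(-14.3); ax=np.array([np.cos(a),np.sin(a)]); ay=np.array([-np.sin(a),np.cos(a)]); c=np.array([449.5,-151])
p=c+25.5*ax-2.0*ay; reltip(*p,50,-107.2,L=160)
import pickle
i=pickle.load(open('pics/w18.pkl','rb')); W=world('wrist',np.load('pics/w18.npy'),i)
from scipy.spatial.transform import Rotation as R
T=(W-s['eef_pos'])@R.from_euler('xyz',s['tcp_rot']).as_matrix()
for u0,u1 in((200,310),(340,450)):
    t=T[200:330,u0:u1].reshape(-1,3); m=(abs(t[:,1])<13)&(t[:,2]>120)&(t[:,2]<185)&(abs(t[:,0])<60); print(m.sum(),np.percentile(t[m],[0,1,50,99,100],axis=0).round(1))
E
```

```text
clock: 21.85
eef_pos: [473.9, -160.8, 259.1]
tcp_rot: [3.141, 0.007, -1.871]
contact_force: [0.1, 0.8, 0.3]
opening: 0.756
t 21.85 pos [ 473.9 -160.8  259.1] rot [ 3.1409  0.0067 -1.8711] F [0.1 0.8 0.3] T [-0.02 -0.01 -0.02] op 0.756 q [-0.33  0.36  2.02  0.01  0.77  1.53]
zaxis [ 0.0031  0.006  -1.    ] tip now [ 474.7 -159.9   99.9]
shift cm [-0.01  0.12  4.99] turn -0.01
2136 [[-45.2 -13.  120. ]
 [-44.3 -12.6 120.4]
 [-32.1  -7.5 141.5]
 [-30.8  10.  165.9]
 [-30.6  11.5 168.4]]
2147 [[ 33.3 -13.  120. ]
 [ 33.5 -12.7 120.4]
 [ 34.9  -7.7 141.4]
 [ 47.    9.9 166.2]
 [ 47.6  11.4 168.5]]
```

View pics/w18.png

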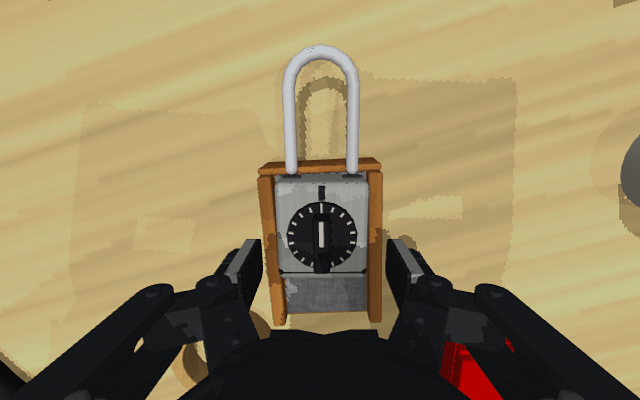

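```bash
python3 -m creep '76 0 0.1 2 0;76 0 0.1 4 0;76 0 0.1 4.7 0;76 0 0.1 4.9 0;76 0 0.1 4.9 0;76 0 0.1 4.9 0' 40; python3 -c "
from h import *
st()"
python3 -m creep '70 0 0 0 0;60 0 0 0 0;60 0 0 0 0;60 0 0 0 0;60 0 0 0 0;60 0 0 0 0' 60; python3 - <<'E'
from h import *
st(); save('wrist','w19'); save('scene','s19',5,(270,120,380,220))
E
```

```text
clock: 22.5
eef_pos: [473.9, -160.5, 211.8]
tcp_rot: [-3.139, 0.007, -1.871]
contact_force: [-0.6, 0.3, -0.0]
opening: 0.759
t 22.5 pos [ 473.9 -160.5  211.8] rot [-3.139   0.0066 -1.8712] F [-0.6  0.3 -0. ] T [-0.03  0.05  0.05] op 0.759 q [-0.33  0.44  2.04  0.01  0.66  1.53]
clock: 23.1
eef_pos: [474.1, -160.4, 212.8]
tcp_rot: [-3.138, 0.007, -1.871]
contact_force: [-2.4, 2.5, 8.1]
opening: 0.686
t 23.1 pos [ 474.1 -160.4  212.8] rot [-3.1382  0.0066 -1.8711] F [-2.4  2.5  8.1] T [ 0.08  0.37 -0.  ] op 0.686 q [-0.33  0.44  2.04  0.01  0.66  1.53]
```

View pics/s19.png

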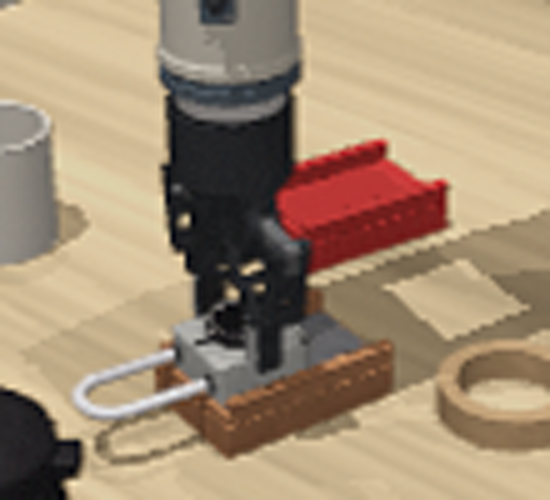

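View pics/w19.png

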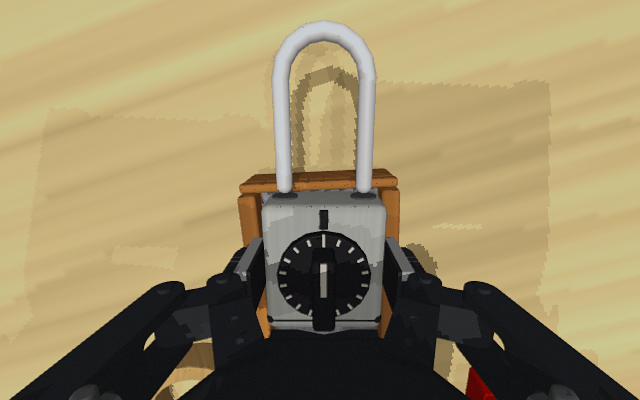

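```bash
python3 -m creep '60 0 0 -0.5 0;60 0 0 -1.2 0;60 0 0 -2 0;60 0 0 -2 0' 70; python3 - <<'E'
from h import *
st(); save('wrist','w20'); save('scene','s20',5,(270,120,380,220))
E
```

```text
clock: 23.6
eef_pos: [474.3, -160.7, 234.0]
tcp_rot: [-3.136, 0.007, -1.871]
contact_force: [-0.2, -0.1, -4.0]
opening: 0.683
t 23.6 pos [ 474.3 -160.7  234. ] rot [-3.1364  0.0065 -1.8712] F [-0.2 -0.1 -4. ] T [ 0.05  0.03 -0.  ] op 0.683 q [-0.33  0.4   2.03  0.01  0.7   1.53]
```

View pics/s20.png

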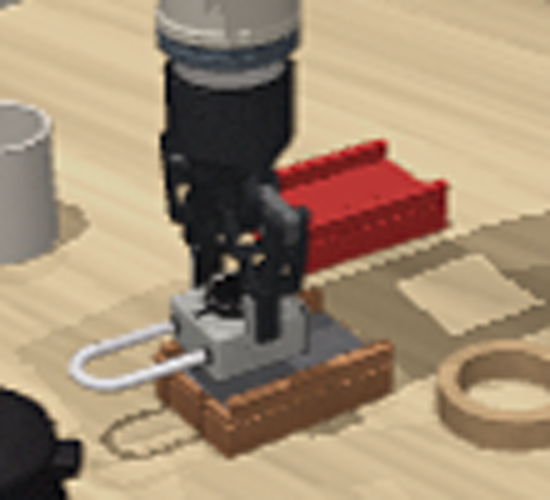

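The lock is held level and carries its full 4 N. I lift it the rest of the way.

```bash
python3 -m creep '60 0 0 -1 0;60 0 0 -3 0;60 0 0 -5.5 0;60 0 0 -8 0;60 0 0 -10.5 0;60 0 0 -12.5 0;60 0 0 -13.4 0;60 0 0 -13.8 0;60 0 0 -13.8 0;60 0 0 -13.8 0;60 0 0 -13.8 0;60 0 0 -13.8 0' 70; python3 - <<'E'
from h import *
st(); save('wrist','w21'); save('scene','s21',1); save('top','t21')
import pickle
i=pickle.load(open('pics/w21.pkl','rb')); W=world('wrist',np.load('pics/w21.npy'),i)
a=np.radians(-17.2); ax=np.array([np.cos(a),np.sin(a)]); ay=np.array([-np.sin(a),np.cos(a)]); c=np.array([474,-161])
P=W[0:330,255:390].reshape(-1,3); X,Y,Z=(P[:,:2]-c)@ax,(P[:,:2]-c)@ay,P[:,2]
def rect(m,n):
    r=cv2.minAreaRect(np.c_[X[m],Y[m]].astype(np.float32)); print(n,m.sum(),np.round(r[0],1),np.round(r[1],1),round(r[2],1),'z',np.median(Z[m]).round(1),X[m].min().round(1),X[m].max().round(1))
rect((Z>210)&(Z<222)&(abs(Y)<31),'body'); rect((Z>185)&(Z<215)&(X>50)&(abs(Y)<31),'shackle'); rect((Z>232)&(Z<242)&(abs(Y)<22)&(abs(X)<30),'bar')
E
```

```text
clock: 24.9
eef_pos: [473.0, -161.2, 370.3]
tcp_rot: [-3.139, 0.007, -1.871]
contact_force: [-0.9, 0.4, -5.5]
opening: 0.679
t 24.9 pos [ 473.  -161.2  370.3] rot [-3.139   0.0067 -1.8711] F [-0.9  0.4 -5.5] T [-0.02  0.01 -0.01] op 0.679 q [-0.33  0.2   1.93  0.01  1.01  1.53]
body 13093 [-3.4 -0.1] [67.9 61.9] 0.2 z 214.3 -37.4 30.6
shackle 5488 [80.1 -0.6] [48.  60.2] 90.0 z 200.9 50.0 110.2
bar 1679 [-2.7 -0.9] [33.4 10. ] 0.5 z 235.7 -19.4 14.0
```

View pics/w21.png

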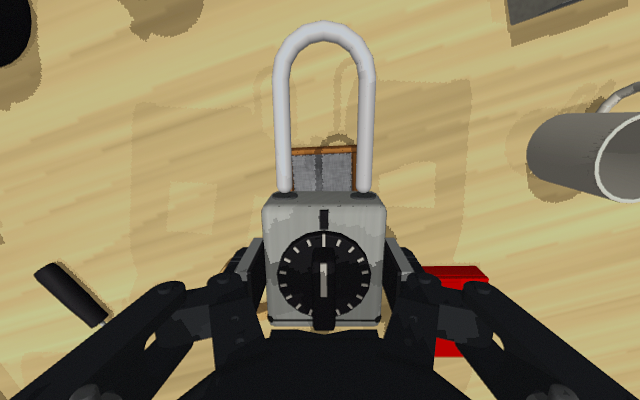

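View pics/s21.png

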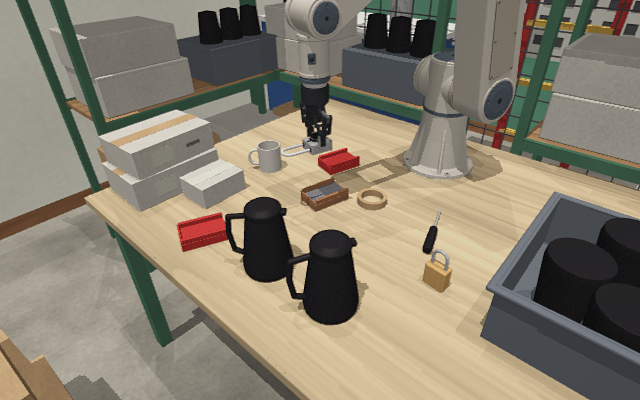

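The lock is held level with its middle at about 198 mm. The dial is on the index, and the bow end reads 79.6 mm beyond the body (80 = fully open). I let it settle and hand in.

```bash
python3 -m creep '60 0 0 0 0;60 0 0 0 0;60 0 0 0 0;60 0 0 0 0;60 0 0 0 0;60 0 0 0 0' 70; python3 - <<'E'
from h import *
s=st(); print(abs(s['qvel']).max()); print(sign_off())
E
```

```text
clock: 25.65
eef_pos: [473.2, -161.3, 370.8]
tcp_rot: [-3.138, 0.007, -1.871]
contact_force: [-0.1, -0.5, -4.7]
opening: 0.681
t 25.65 pos [ 473.2 -161.3  370.8] rot [-3.1382  0.0066 -1.8711] F [-0.1 -0.5 -4.7] T [0.01 0.02 0.06] op 0.681 q [-0.33  0.2   1.93  0.01  1.01  1.53]
0.0027977546274220782
the job is handed in; nothing more can be done
None
```

The job is done and handed in at 25.65 s. I carried the dial lock by its shackle, stood it in the wooden cradle and tipped it onto its back, dial up. I then turned the dial three clicks clockwise to the mark and pulled the shackle out to its stop. Last, I gripped the lock by its sides and lifted it out.

**Last checks:**
- **Lock:** it is held level and still, with its middle about 198 mm above the bench. The gripper feels about 4.7 N, which is roughly the lock's weight.
- **Dial:** the pointer sits on the index mark; the pointer bar reads within about half a degree of the lock's axis.
- **Shackle:** its far end reads 79.6 mm beyond the body, against 80 mm when fully open. An earlier view, with the lock still in the cradle, gave about 17 mm of travel instead of 18. That disagrees slightly, but the pull had met a firm stop at about 12 N and this was within measuring error, so I took it as fully open.
- **Other things:** none of the other things on the bench looks moved in the scene picture. I checked this by eye only.

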